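# Bring the swinging board to rest over the cradle

## Robot

A 7-joint arm with a two-finger parallel gripper is mounted at the origin on the work surface. World frame = base frame: x ahead of the robot, y to its left, z up, the work surface at z = 0. Lengths are in m, angles in rad, forces in N, time in s.
With the tool pointing down it reaches from about 0.425 to 0.925 m from the base axis. Payload 6.8 kg.
Tool frame: the origin (TCP) lies at the very end of the fingers, on their centre line; the grasp point (between the pads) lies 19 mm behind it (grip_point_offset is the distance from the TCP to the grasp point, in m); z points along the fingers, y is the line along which they close (so a half turn about z gives the same grasp; the last joint's range is limited). The gripper opens to 85 mm and grips with 20 to 120 N. Pads are 22 mm wide; open, the fingers measure 114 mm over their backs; the gripper's body (76 mm by 85 mm) begins 54 mm behind the grasp point. The pads swing forward as they close: fully open they stand 13 mm farther back than shut.
Start: joints at [-1.213, 0.477, 0.022, 1.555, -0.011, 1.109, -0.083], TCP at [0.303, 0.603, 0.231] pointing down, gripper open.
Joint ranges: [-2.96, 2.96], [-0.34, 2.1], [-1.41, 1.46], [0.24, 2.44], [-1.37, 4.51], [0.17, 1.92], [-2.96, 2.96]. Speed limits (rad/s): [2.39, 2.39, 3.14, 3.14, 3.14, 3.14, 3.14].

## Interface

Orientations are given as a unit quaternion [w, x, y, z].
In Python, from station import * gives the robot as it stands.
- The arm moves only by the tool carry_out, never from a script. Its argument "rows" is text: rows parted by semicolons, each of 4 numbers parted by spaces: the shift along the world's x, y, z in mm, then the turn about the world's z in degrees. In form: dx dy dz yaw; .... A call has 1 to 10 rows; each row shifts and turns the commanded pose from where the row before left it; what a row does not reach is not made up. A row lasts 1/8 s, in which the tool goes at most 62.5 mm and 10.7 degrees, less where a joint would pass 70% of its speed; a pose out of reach is approached as far as the arm can. A call is refused whole if a number of a shift passes 62.5 or a number of a turn 10.7, either way. A call with a gripper value outside its range is refused whole. "claw" is the finger opening in mm, from 0 to 85.4, set as the call begins (left out, the last holds). The fingers move at their own pace and stop on an object; "force" is the grip in N (left out, the last holds). Time passes only in rows, so rows that do not move let the fingers close. It gives the time, the measured TCP pose, the force, the opening and the grip force at its end, in the units of the state.
- get_obs(): the state, without advancing time (a new reading comes with each control period).
- read_camera(name): name is "side" or "top" or "wrist"; returns a dict with "img" (480x640x3 uint8, blue, green, red), "fov_y" (degrees; the focal length in pixels is half the picture's height over the tangent of half this angle, whatever the lens; pixels are square), "cx", "cy" (the principal point, pixels), "world_to_cam" (4x4, takes a point from world to camera coordinates). Camera axes: x right, y up, looking along -z (the intrinsics and any distortion apply to the point x, -y, -z); pixel columns grow to the right and rows downward; lengths in m; the calibration is good to about 2 mm. A picture is of the moment at which its call begins. There is no depth.
- hand_in(): hands the job in; it is judged then, once.
Trained networks look in the newest picture that a camera, given by its name, has taken for a name from the list of things; names that differ only in an ending like _2 or _b are one class to them, and where a whole thing is asked for, a point or a joint stands for the part that bears it (a point fixed in the world has none). Each returns a list of dicts, best first, with "confidence" (0 to 1); they miss things now and then, are a little off and sometimes report something else, mostly with a low value. They report only what shows in the picture. A call takes as long as a camera call.
- recognise(camera, thing): "centre" ([column, row] in pixels, amid what is visible of it).
- outline_of(camera, thing): "pixels" (480x640 bool, what is visible of it) and "centre" ([column, row] in pixels, amid what is visible of it).
- place_of(camera, thing): "centre" ([column, row] in pixels: a listed point, or the origin of a listed thing).
The state is a dict: "t": time; "q": joint angles; "joint_vel": joint speeds; "joint_torque": joint torques, N m; "eef_pos": TCP position; "tool_rot": TCP orientation; "contact_force": force on the tool from outside, world axes, zero at the start; "torque": the same for the moment, N m; "gripper_width": opening from 0.0 (shut) to 1.0 (fully open); "grasp_force": force on a finger pad.
Only numpy, scipy, OpenCV 4.12 (cv2) and the standard library are available. Lean on these libraries where they do the work, as an engineer would, in place of code of your own. Each camera call takes 0.05 s, during which the arm holds its last target. There are 200 camera calls.

## Task

A board hangs by its middle from a trolley on the overhead rail, tilted and locked by a bolt: pull the bolt's black grip fully out towards the robot, so that the board swings free, and leave the bolt out. Then take the trolley by its wooden grip block and run it along the rail until the board is centred over the cradle, working the trolley to and fro so that the swing dies away; hold the board there almost level for about five seconds, then let go and leave the trolley standing there. Never touch the board itself or the small clamp on it, do not let the board swing wildly, and leave the other things on the bench alone.

Things in the scene. Friction and masses are not known exactly. Their poses are not given: they have to be found in the camera images.
- rail: Fixed aluminium beam, 30 mm wide, 40 mm high, 800 mm long, its top 290 mm above the bench, on two wooden posts (45 mm square, 290 mm high, 400 mm either side of the middle; feet 160 mm deep along x). Origin on the bench under the middle of the beam; y runs along the beam, -x is the robot's side, z up. It stands differently every time.
- trolley (a joint): Where the trolley is along the rail, m: 0 at the middle, growing towards the rail's +y; stops at -0.27 and +0.27. The trolley with bolt weighs about 0.7 kg, rolls with about 0.8 N of friction and stays where it is left. All at rest at the start.
- trolley_grip (a point): Middle of the dark wooden grip block on top of the trolley, 325 mm above the bench: 36 x 36 mm in plan (sides along the rail's axes), from 300 to 345 mm above the bench. Grasp it from above. It lies straight above the beam, at rail coordinates (0, trolley joint value).
- pivot (a point): The pin on which the board turns: 60 mm to the rail's +x side (away from the robot) of the trolley grip and 125 mm below it, 200 mm above the bench, at the same place along the rail.
- board (a joint): Swing angle of the board about the pivot pin, rad: 0 level, positive when its end on the rail's -y side is up. At rest at about +0.32 on the bolt at the start. Free, it swings about level at w = 3.0 rad/s (2.6 to 3.4) with hardly any damping (over a minute to die down): angle'' = -w^2 angle + (w^2/9.81) a, with a the trolley's acceleration along the rail's +y.
- board_high_end (a point): Middle of the end of the hanging board on the rail's -y side, raised at the start. The board is brown wood, 460 mm long, 90 mm high, 28 mm thick, about 0.7 kg; this point is 230 mm from the pin along the board and 6 mm below it when level.
- clamp: Small dark steel clamp fixed on the board's lower edge, 70 mm straight below the pin when level, about 0.12 kg (0.07 to 0.17, hidden). It swings with the board.
- bolt_grip (a point): Middle of the bolt's black grip block (24 mm along x, 30 mm along y, 42 mm high), 280 mm above the bench, on top of a 12 mm stem, on the trolley's robot side: 86 mm to the rail's -x and 150 mm to the rail's -y of the trolley grip when the bolt is in. Grasp it from above, fingers closing along the rail, and pull along the rail's -x.
- bolt (a joint): How far the bolt is drawn, m: 0 in (its 12 mm steel rod carries the raised end of the board), 0.05 fully out, at its stop; the board drops off after about 0.034. About 2 N of friction; it stays where it is left. The bolt travels with the trolley.
- cradle_mid (a point): Middle of the fixed cradle: a plywood base 120 x 320 x 18 mm with two notched wooden uprights (75 mm high over all) 120 mm either side of the middle. The point is on top of the base, midway between the uprights; its y axis is parallel to the rail and it lies straight under the board's plane. The pivot must stop over it.
- glue: Loose bystander on the bench, to be left alone: yellow glue bottle. Origin under its middle.
- mallet: Loose bystander on the bench, to be left alone: hammer with a wooden handle. Origin under its middle.
- driver: Loose bystander on the bench, to be left alone: screwdriver. Origin under its middle.
- offcut: Loose bystander on the bench, to be left alone: block of brown wood, 50 x 100 x 30 mm. Origin under its middle.
- tape: Loose bystander on the bench, to be left alone: grey round tape measure, 70 mm across, 32 mm high. Origin under its middle.
- cup: Loose bystander on the bench, to be left alone: open steel cup, 70 mm across, 90 mm high. Origin under its middle.
- tin: Loose bystander on the bench, to be left alone: round metal can, 80 mm across, 100 mm high. Origin under its middle.

How it is judged:
On the way, in this order (a step that is already met when the one before it is completed fails the run):
1. the bolt is drawn out (at least 42 mm) (value of joint bolt above 0.042 m), for 0.1 s.
2. the board is kept within 25 mm of the middle of the cradle and within 0.1 rad of level for 4 s (y of pivot in the frame of cradle_mid between -0.025 and 0.025 m and value of joint board between -0.1 and 0.1 rad and value of joint bolt above 0.042 m), for 4 s.
At the end, for the whole second after the job is handed in: Bolt out by at least 42 mm; board's pivot within 25 mm of the cradle's middle along the rail, trolley standing still, board within 0.1 rad of level, robot clear of everything (all of step 2 and linear speed of trolley below 0.02 m/s); the robot touches nothing.
It fails at once if the robot touches the board or its clamp (contact force between any of the fingers, the arm and board above 1 N).
It fails at once if the board swings wildly (beyond 0.55 rad) (value of joint board above 0.55 rad or value of joint board below -0.55 rad).
It fails at once if a bystander is disturbed (moved over 30 mm) (distance of any of glue, mallet, driver, offcut, tape, cup, tin from where it was at the start of the episode above 0.03 m).
It also fails if it takes over 61 s, if anything falls off the work surface, if the arm or the gripper's body presses on something with over 40 N, if the wrist force passes 120 N, or if a joint passes its speed limit or range.

## Working session

There is one attempt and no reset: what is moved stays moved. The work goes in short steps, Python scripts to look and compute and a tool call to move; the robot and the scene stay as the last step left them, time stands still between calls to the robot, and variables do not carry over. Pictures are saved under pics/ and viewed, at most 10 in all, crops included, and the job is handed in when it is done.

Besides the shell and the picture viewer there is one more tool, called after "Emit:" as name(argument=value, ...), one argument or row to a line, values as JSON. carry_out: Moves the arm, as the interface text tells. Its arguments: {"type":"object","properties":{"rows":{"type":"string"},"claw":{"type":"number"},"force":{"type":"number"}},"required":["rows"]}

```bash
mkdir -p pics
cat > h.py <<'E'
from station import *
import numpy as np, cv2
def ray(c,px):
    H=c["img"].shape[0]; f=H/2/np.tan(np.radians(c["fov_y"])/2)
    d=np.array([(px[0]-c["cx"])/f,-(px[1]-c["cy"])/f,-1.])
    M=np.linalg.inv(np.array(c["world_to_cam"])); return M[:3,3],M[:3,:3]@d
def atz(c,px,z):
    o,d=ray(c,px); return (o+d*(z-o[2])/d[2])
def proj(c,p):
    f=c["img"].shape[0]/2/np.tan(np.radians(c["fov_y"])/2)
    q=np.array(c["world_to_cam"])@np.append(p,1.); return np.array([c["cx"]+f*q[0]/-q[2],c["cy"]-f*q[1]/-q[2]])
Z=dict(trolley_grip=.325,bolt_grip=.28,pivot=.2,cradle_mid=.018,rail=0,board_high_end=.27,glue=0,mallet=0,driver=0,offcut=0,tape=0,cup=0,tin=0)
E
python3 - <<'E'
from h import *
o=get_obs();print(o["t"],o["eef_pos"],o["tool_rot"])
for n in ("top","side"):
    c=read_camera(n);cv2.imwrite(f"pics/{n}0.png",c["img"]);print(n,c["fov_y"],c["cx"],c["cy"],{k:v for k,v in c.items() if k not in("img","world_to_cam")}.keys(),np.linalg.inv(c["world_to_cam"])[:3,3])
    for t in Z:
        for d in place_of(n,t)[:2]:
            print(t,np.round(d["centre"]),round(d["confidence"],2),np.round(atz(c,d["centre"],Z[t]),3))
print(get_obs()["t"])
E
```

```text
0.0 [0.30287674 0.60257451 0.23032452] [-1.30447325e-04  2.30736246e-01  9.73015914e-01 -8.93771776e-04]
top 42.16130946245178 321.001830003114 237.94931657563734 dict_keys(['fov_y', 'cx', 'cy']) [ 0.47632804 -0.07026171  1.60663996]
trolley_grip [179. 230.] 0.91 [0.594 0.196 0.325]
bolt_grip [258. 266.] 0.54 [0.524 0.036 0.28 ]
bolt_grip [327. 212.] 0.44 [ 0.64 -0.11  0.28]
pivot [194. 208.] 0.69 [0.656 0.19  0.2  ]
cradle_mid [190. 204.] 0.71 [0.688 0.233 0.018]
cradle_mid [327. 212.] 0.69 [ 0.674 -0.117  0.018]
board_high_end [288. 204.] 0.92 [ 0.658 -0.025  0.27 ]
glue [449. 316.] 0.63 [ 0.411 -0.433  0.   ]
mallet [205. 323.] 0.97 [0.386 0.191 0.   ]
mallet [190. 205.] 0.26 [0.688 0.237 0.   ]
driver [344. 314.] 0.61 [ 0.412 -0.163  0.   ]
driver [447. 314.] 0.61 [ 0.415 -0.429  0.   ]
offcut [269. 168.] 0.74 [0.789 0.034 0.   ]
offcut [188. 206.] 0.45 [0.686 0.241 0.   ]
tape [189. 206.] 0.67 [0.686 0.24  0.   ]
cup [174. 181.] 0.63 [0.751 0.281 0.   ]
tin [390. 290.] 0.63 [ 0.473 -0.282  0.   ]
side 47.62811772669084 319.0066193554534 240.44718224499152 dict_keys(['fov_y', 'cx', 'cy']) [0.7518122  0.28430935 1.43203607]
trolley_grip [374. 353.] 0.59 [0.599 0.201 0.325]
pivot [347. 367.] 0.68 [0.65  0.196 0.2  ]
pivot [377. 272.] 0.4 [0.499 0.022 0.2  ]
cradle_mid [291. 269.] 0.6 [ 0.673 -0.11   0.018]
board_high_end [302. 273.] 0.6 [ 0.668 -0.023  0.27 ]
glue [338. 146.] 0.84 [ 0.408 -0.416  0.   ]
mallet [437. 329.] 0.61 [0.376 0.183 0.   ]
driver [368. 220.] 0.95 [ 0.418 -0.168  0.   ]
driver [434. 332.] 0.19 [0.387 0.187 0.   ]
offcut [268. 338.] 0.94 [0.797 0.037 0.   ]
offcut [368. 216.] 0.16 [ 0.415 -0.178 -0.   ]
tape [338. 394.] 0.61 [0.682 0.235 0.   ]
cup [314. 420.] 0.92 [0.762 0.272 0.   ]
tin [332. 186.] 0.65 [ 0.475 -0.302  0.   ]
1.4
```

View pictures.

View pics/top0.png

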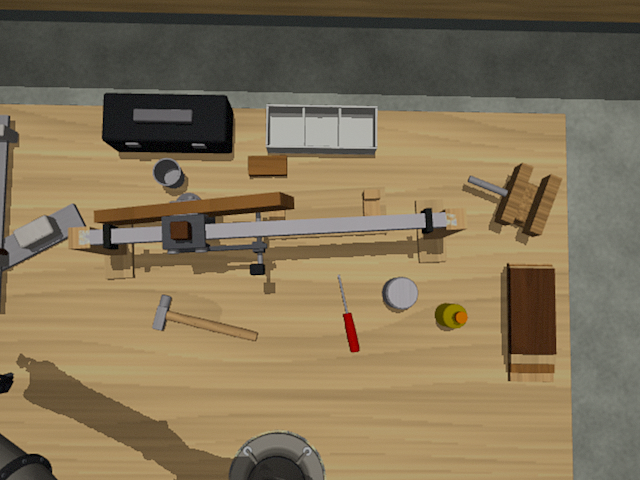

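View pics/side0.png

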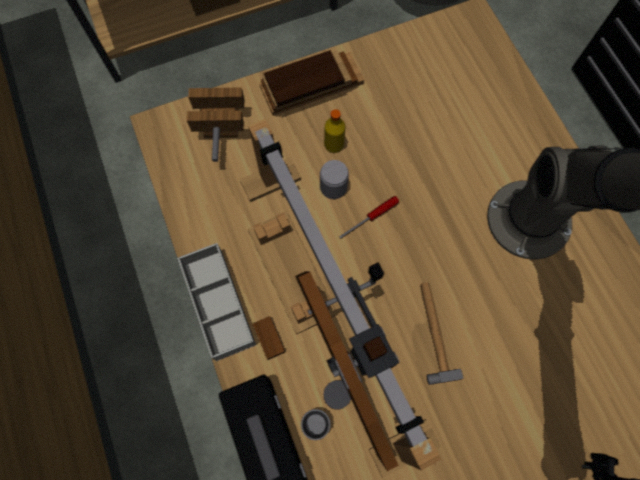

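Run:
```python
from h import *
c=read_camera("top");im=c["img"].astype(int)
pts=[]
for col in list(range(120,158))+list(range(212,420)):
    s=im[200:260,col]; m=(s.min(1)>150)&(s.max(1)-s.min(1)<40)
    if m.sum()>5:
        r=np.where(m)[0]+200; pts.append(atz(c,[col,np.median(r)],.29)[:2])
pts=np.array(pts);vx,vy,x0,y0=cv2.fitLine(pts.astype(np.float32),cv2.DIST_HUBER,0,.001,.001).ravel()
print("rail dir",vx,vy,x0,y0,len(pts))
for n in("top","side"):
    c=read_camera(n)
    for t,z in(("trolley_grip",.345),("bolt_grip",.301),("cradle_mid",.03),("cradle_mid",.075)):
        for d in outline_of(n,t)[:2]:
            m=d["pixels"];
            r=cv2.minAreaRect(np.argwhere(m)[:,::-1].astype(np.float32))
            print(n,t,d["confidence"],m.sum(),np.round(d["centre"]),np.round(r[0]),np.round(r[1]),r[2],atz(c,d["centre"],z).round(3))
c=read_camera("side");cv2.imwrite("pics/crad.png",cv2.resize(c["img"][200:400,230:430],None,fx=3,fy=3,interpolation=2))
```

```text
rail dir 0.0630313 -0.9980115 0.6067857 -0.027562633 246
top trolley_grip 0.7 5791 [198. 216.] [196. 237.] [ 82. 201.] 86.78451538085938 [0.622 0.156 0.345]
top cradle_mid 0.7 3346 [333. 202.] [324. 212.] [ 49. 126.] 87.1375961303711 [ 0.696 -0.131  0.03 ]
top cradle_mid 0.7 3346 [333. 202.] [324. 212.] [ 49. 126.] 87.1375961303711 [ 0.69  -0.13   0.075]
side trolley_grip 0.72 6000 [362. 355.] [372. 361.] [215.  85.] 69.74353790283203 [0.625 0.196 0.345]
side bolt_grip 0.6 381 [373. 275.] [348. 293.] [17. 86.] 53.27589416503906 [0.531 0.048 0.301]
side cradle_mid 0.86 4248 [288. 264.] [292. 272.] [116.  46.] 63.69303894042969 [ 0.677 -0.125  0.03 ]
side cradle_mid 0.86 4248 [288. 264.] [292. 272.] [116.  46.] 63.69303894042969 [ 0.679 -0.112  0.075]
```

View pics/crad.png

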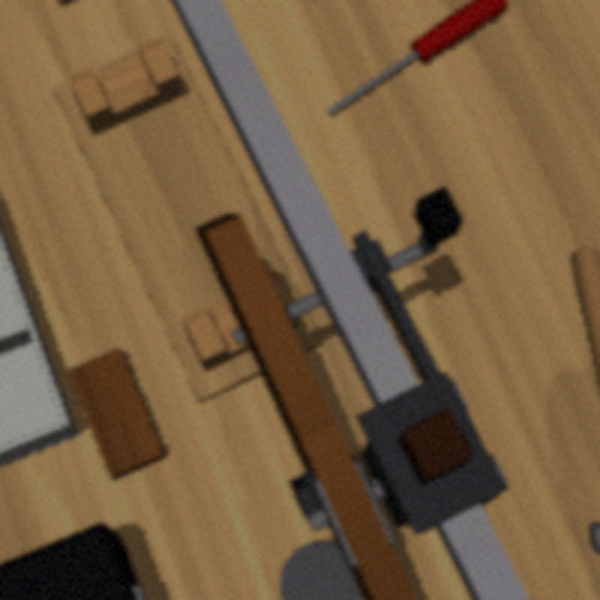

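Emit:
carry_out(
  rows="22 -56 15 3;22 -56 15 3;22 -56 15 3;22 -56 15 3;22 -56 15 3;22 -56 15 3;22 -56 15 3;22 -56 15 3;22 -56 15 3;22 -56 15 3",
  claw=85,
  force=60,
)

```text
t: 3.25
eef_pos: [0.5235, 0.0412, 0.3822]
tool_rot: [0.0, -0.03, 1.0, 0.0]
contact_force: [1.3, 0.6, 0.6]
gripper_width: 0.993
grasp_force: 0.0
```

Run:
```python
from h import *
o=get_obs();print(o["t"],o["eef_pos"],o["tool_rot"])
c=read_camera("wrist");cv2.imwrite("pics/w1.png",c["img"])
print(c["fov_y"],np.linalg.inv(c["world_to_cam"]).round(3))
for t in("bolt_grip","trolley_grip","cradle_mid"):
    for d in place_of("wrist",t)[:2]:print(t,d["centre"],d["confidence"],atz(c,d["centre"],Z[t]))
print(proj(c,[.522,.041,.28]))
c=read_camera("side")
# triangulate cradle: base edge corners from earlier crop
for p in((198,400),(58,92)):print(atz(c,np.array(p)/3+[230,200],.018).round(3))
for p in((127,80),(208,335)):print(atz(c,np.array(p)/3+[230,200],.07).round(3))
```

```text
3.25 [0.52354169 0.04118645 0.3821816 ] [ 4.37871306e-04 -2.98023317e-02  9.99555687e-01  2.42434924e-04]
60.41308856437961 [[-0.061 -0.947 -0.315  0.442]
 [ 0.998 -0.058 -0.019  0.037]
 [-0.    -0.315  0.949  0.525]
 [ 0.     0.     0.     1.   ]]
bolt_grip [315.0, 231.1] 0.81 [0.51694877 0.03741921 0.28      ]
trolley_grip [574.5, 395.7] 0.9 [0.59436497 0.19438494 0.325     ]
cradle_mid [202.1, 278.4] 0.56 [ 0.67200762 -0.10935897  0.018     ]
[320.26346971 239.1424381 ]
[0.724 0.055 0.018]
[ 0.74  -0.257  0.018]
[ 0.68  -0.224  0.07 ]
[0.697 0.016 0.07 ]
```

View pics/w1.png

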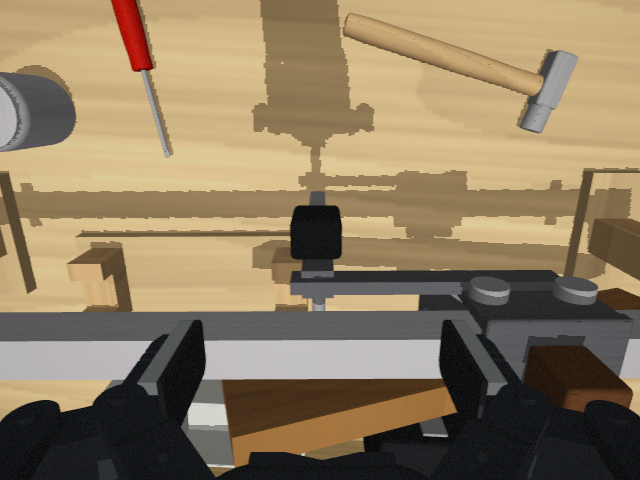

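Emit:
carry_out(
  rows="-5 -3 -40 0;0 0 -41 0;0 0 -40 0;0 0 0 0",
)

```text
t: 4.0
eef_pos: [0.5155, 0.0417, 0.2575]
tool_rot: [-0.003, -0.03, 1.0, -0.0]
contact_force: [-0.5, 0.6, 1.3]
gripper_width: 0.994
grasp_force: 0.0
```

Emit:
carry_out(
  rows="0 0 0 0;0 0 0 0;0 0 0 0;0 0 0 0",
  claw=10,
)

```text
t: 4.5
eef_pos: [0.5188, 0.0402, 0.2617]
tool_rot: [0.001, -0.029, 1.0, 0.0]
contact_force: [-2.4, 0.6, 6.0]
gripper_width: 0.341
grasp_force: 60.5
```

Emit:
carry_out(
  rows="-9 -0.6 0 0;-9 -0.6 0 0;-9 -0.6 0 0;-9 -0.6 0 0;-9 -0.6 0 0;-6 -0.4 0 0;0 0 0 0;0 0 0 0",
)

```text
t: 5.5
eef_pos: [0.4688, 0.037, 0.2616]
tool_rot: [0.003, -0.029, 1.0, 0.0]
contact_force: [5.3, -0.4, 3.7]
gripper_width: 0.348
grasp_force: 61.8
```

Emit:
carry_out(
  rows="0 0 0 0;0 0 0 0;0 0 10 0;0 0 55 0;0 0 60 0;31 40 0 0;31 40 0 0;31 40 0 0;31 40 0 0;0 0 0 0",
  claw=75,
)

```text
t: 6.75
eef_pos: [0.5915, 0.2009, 0.384]
tool_rot: [-0.001, -0.031, 1.0, 0.0]
contact_force: [-0.3, -0.1, -0.9]
gripper_width: 0.877
grasp_force: 0.0
```

Run:
```python
from h import *
o=get_obs();print(o["t"],o["eef_pos"],o["tool_rot"])
c=read_camera("wrist");cv2.imwrite("pics/w2.png",c["img"])
for t in("bolt_grip","trolley_grip","cradle_mid","board_high_end","pivot"):
    for d in place_of("wrist",t)[:2]:print(t,d["centre"],d["confidence"],atz(c,d["centre"],Z[t]))
print(get_obs()["t"])
```

```text
6.75 [0.59147135 0.20090683 0.38396691] [-1.03922030e-03 -3.14891702e-02  9.99503553e-01  3.30971041e-06]
trolley_grip [312.0, 273.2] 0.9 [0.59492412 0.19676806 0.325     ]
board_high_end [14.0, 308.6] 0.64 [ 0.65772857 -0.00833513  0.27      ]
7.05
```

View pics/w2.png

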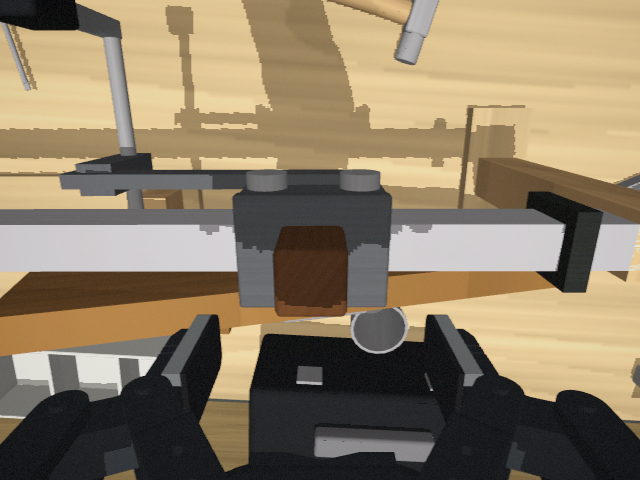

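Emit:
carry_out(
  rows="2 0 -38 0;0 0 -39 0;0 0 0 0;0 0 0 0",
)

```text
t: 7.55
eef_pos: [0.5938, 0.1965, 0.3103]
tool_rot: [0.001, -0.029, 1.0, 0.0]
contact_force: [-0.1, 0.3, 1.0]
gripper_width: 0.875
grasp_force: 0.0
```

Emit:
carry_out(
  rows="0 0 0 0;0 0 0 0;0 0 0 0",
  claw=20,
)

```text
t: 7.92
eef_pos: [0.5937, 0.1969, 0.3098]
tool_rot: [0.001, -0.029, 1.0, 0.0]
contact_force: [-1.9, -1.3, 5.5]
gripper_width: 0.417
grasp_force: 62.0
```

Run:
```python
from h import *
import pickle
L=[]
print(get_obs()["eef_pos"])
for i in range(12):
    t=get_obs()["t"];c=read_camera("wrist");L.append((t,c))
    t=get_obs()["t"];c=read_camera("top");L.append((t,c))
pickle.dump(L,open("seq1.pkl","wb"));print(L[0][0],L[-1][0])
a=L[0][1]["img"];b=L[8][1]["img"]
cv2.imwrite("pics/w3.png",np.hstack([a,b])[:, :][::1,::1] if 0 else cv2.resize(np.vstack([a[150:400],b[150:400]]),(640,500)))
```

```text
[0.5937373  0.19685711 0.30979998]
7.925 9.075
```

View pics/w3.png

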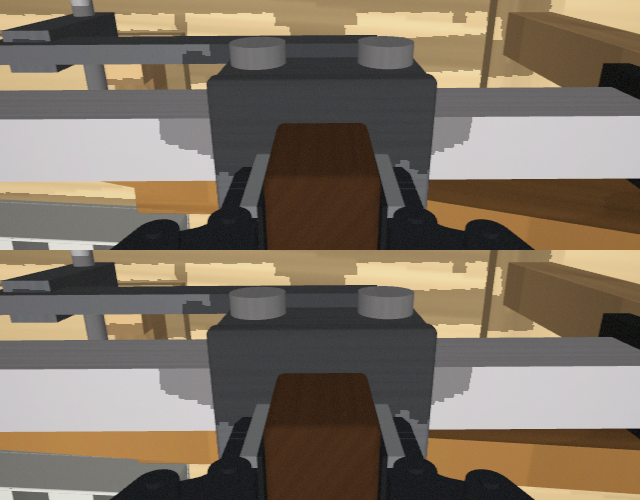

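```bash
cat >> h.py <<'E'
TH=np.radians(3.61); XR=np.array([np.cos(TH),np.sin(TH),0]); YR=np.array([-np.sin(TH),np.cos(TH),0])
def orange(im):
    h=cv2.cvtColor(im,cv2.COLOR_BGR2HSV).astype(int)
    return (h[...,0]>10)&(h[...,0]<19)&(h[...,1]>150)&(h[...,2]>120)
def pts_strip(piv,th,dx,dv=0):
    U=np.r_[np.linspace(-.225,-.05,80),np.linspace(.05,.225,80)]
    e=-np.cos(th)*YR+np.sin(th)*np.array([0,0,1]); n=np.sin(th)*YR+np.cos(th)*np.array([0,0,1])
    return piv+dx*XR+U[:,None]*e+(.039+dv)*n
def samp(c,m,P):
    W=np.c_[P,np.ones(len(P))]@np.array(c["world_to_cam"]).T; f=240/np.tan(np.radians(c["fov_y"])/2)
    u=np.round(c["cx"]-f*W[:,0]/W[:,2]).astype(int);v=np.round(c["cy"]+f*W[:,1]/W[:,2]).astype(int)
    ok=(u>=0)&(u<640)&(v>=0)&(v<480); return m[v[ok],u[ok]].sum()
def angle(c,piv,m=None):
    m=orange(c["img"]); g=np.arange(-.5,.501,.005); s=[]
    for th in g:
        s.append(sum(samp(c,m,pts_strip(piv,th,d)) for d in(-.011,-.004,.004,.011))-sum(2*samp(c,m,pts_strip(piv,th,d)) for d in(.019,.024,-.019,-.024)))
    s=np.array(s,float); i=s.argmax(); w=np.clip(s-s.max()*.9,0,None)*(abs(g-g[i])<.06); return (w*g).sum()/w.sum() if w.sum()>0 else g[i], s.max()
def pivot_from_tcp(p): return np.array([p[0],p[1],.2])+.06*XR
E
python3 - <<'E'
from h import *
import pickle
L=pickle.load(open("seq1.pkl","rb"));piv=pivot_from_tcp([.5937,.1969])
for i,(t,c) in enumerate(L):
    if i%2==0: print(round(t,3),*np.round(angle(c,piv),3))
E
```

```text
7.925 -0.268 94.0
8.025 -0.26 98.0
8.125 -0.224 154.0
8.225 -0.175 256.0
8.325 -0.105 344.0
8.425 -0.021 415.0
8.525 0.062 393.0
8.625 0.157 305.0
8.725 0.227 234.0
8.825 0.273 193.0
8.925 0.298 173.0
9.025 0.291 178.0
```

```bash
cat > plan.py <<'E'
from h import *
from scipy.optimize import minimize, curve_fit
def fit(T,A,t0,fixw=None,w0=3.05):
    T=np.array(T)-t0
    if fixw: 
        M=np.c_[np.cos(fixw*T),np.sin(fixw*T)/fixw]; x=np.linalg.lstsq(M,A,rcond=None)[0]; return x[0],x[1],fixw
    f=lambda t,a,b,w:a*np.cos(w*t)+b/w*np.sin(w*t)
    p,cov=curve_fit(f,T,A,[0,0.5,w0]); print("fit",p,np.sqrt(np.diag(cov)),"rms",np.std(f(T,*p)-A)); return p
def maps(N,w,lag,dt=.125):
    # final (angle,rate) at N*dt+lag+.. response to dv at boundaries k*dt+lag
    tb=np.arange(N+1)*dt+lag; D=np.zeros((N+1,N)); 
    for k in range(N): D[k,k]=1/dt; D[k+1,k]=-1/dt
    return tb,D
def simulate(d,x0,w,lag,ts):
    tb,D=maps(len(d),w,lag); dv=D@d
    th=x0[0]*np.cos(w*ts)+x0[1]/w*np.sin(w*ts)
    for t,v in zip(tb,dv): th=th+(ts>=t)*w/9.81*v*np.sin(w*(ts-t))
    return th
def plan(x0,w,lag,N,travel,dmax=.05):
    tb,D=maps(N,w,lag); Tf=tb[-1]
    Aeq=np.vstack([w/9.81*np.sin(w*(Tf-tb))@D,w*w/9.81*np.cos(w*(Tf-tb))@D,np.ones(N)])
    b=np.array([-(x0[0]*np.cos(w*Tf)+x0[1]/w*np.sin(w*Tf)),-(-x0[0]*w*np.sin(w*Tf)+x0[1]*np.cos(w*Tf)),travel])
    Q=np.vstack([D*.3,np.eye(N)])
    K=np.block([[Q.T@Q,Aeq.T],[Aeq,np.zeros((3,3))]]); d=np.linalg.solve(K,np.r_[np.zeros(N),b])[:N]
    ts=np.linspace(0,Tf+2,300); th=simulate(d,x0,w,lag,ts)
    print("N",N,"max d",abs(d).max(),"peak pos",np.cumsum(d).min(),np.cumsum(d).max(),"peak th",abs(th).max())
    return d
E
python3 - <<'E'
from plan import *
import pickle
L=pickle.load(open("seq1.pkl","rb"));piv=pivot_from_tcp([.5937,.1969])
T=[];A=[]
for t,c in L[::2]: T.append(t);A.append(angle(c,piv)[0])
t0=get_obs()["t"];print(t0)
T=np.array(T);A=np.array(A);x=fit(T[2:],A[2:],t0);fit(T,A,t0)
for N in(16,18,20,22,24):
    d=plan(x[:2],x[2],.04,N,-.31)
    if N in(20,): print((d*1000).round(1))
E
```

```text
9.125
fit [ 0.26757217 -0.37812339  2.95181397] [0.01207359 0.05740237 0.09234528] rms 0.006843586492750405
fit [ 0.25194237 -0.41696339  3.02712484] [0.01560071 0.0765494  0.12323742] rms 0.008906713200838827
N 16 max d 0.06782585124093957 peak pos -0.3100000000000003 -0.034851613048498646 peak th 0.2770025843577937
N 18 max d 0.05954357413967649 peak pos -0.31 0.005558203413098877 peak th 0.26757217252238563
N 20 max d 0.05486070338787026 peak pos -0.30999999999999994 0.053147390643208454 peak th 0.26757217252238563
[-11.  -12.1  -7.    1.2   9.8  16.5  19.9  18.9  13.3   3.8  -8.5 -22.1
 -35.1 -45.8 -52.7 -54.9 -51.8 -43.9 -31.7 -16.7]
N 22 max d 0.054082144594610755 peak pos -0.31 0.07579605921527974 peak th 0.26757217252238563
N 24 max d 0.05348381574455512 peak pos -0.3214967241592802 0.057123995286305365 peak th 0.26757217252238563
```

Emit:
carry_out(
  rows="0 0 0 0;0 0 0 0;0 0 0 0;0 0 0 0;0 0 0 0;0 0 0 0;0 0 0 0;0 0 0 0;0 0 0 0;0 0 0 0",
)

```text
t: 10.38
eef_pos: [0.5937, 0.1969, 0.3098]
tool_rot: [0.001, -0.029, 1.0, 0.0]
contact_force: [-1.4, 0.1, 6.4]
gripper_width: 0.412
grasp_force: 62.0
```

Run:
```python
from plan import *
import pickle
L=pickle.load(open("seq1.pkl","rb"));
for i in range(12):
    t=get_obs()["t"];L.append((t,read_camera("wrist")));L.append(0)
pickle.dump(L,open("seq2.pkl","wb"))
piv=pivot_from_tcp([.5937,.1969])
T=[];A=[]
for t,c in L[::2]: T.append(t);A.append(angle(c,piv)[0])
o=get_obs();t0=o["t"];print(t0,o["eef_pos"]);print(np.round(T[12:],2),np.round(A[12:],3))
T=np.array(T);A=np.array(A);x=fit(T,A,t0);
for N in(20,22,24,26,30):
    d=plan(x[:2],x[2],.04,N,-.31)
    if N in(20,24,30): print((d*1000).round(1))
```

```text
10.975 [0.59375209 0.19687976 0.30983104]
[10.38 10.42 10.48 10.52 10.58 10.62 10.68 10.72 10.78 10.82 10.88 10.92] [-0.056 -0.016  0.029  0.069  0.113  0.159  0.196  0.224  0.251  0.27
  0.285  0.291]
fit [ 0.28460793 -0.09559624  3.14215881] [0.00292553 0.01382587 0.00896594] rms 0.0073139278939921
N 20 max d 0.04879011865712215 peak pos -0.31000000000000005 0.012233438540792892 peak th 0.2846079311256181
[-12.8 -15.7 -12.   -4.6   3.8  11.   15.1  15.   10.5   2.1  -9.2 -21.6
 -33.3 -42.6 -48.  -48.8 -44.8 -36.5 -25.2 -12.4]
N 22 max d 0.04868918992849152 peak pos -0.31 0.02509582220237963 peak th 0.2846079311256181
N 24 max d 0.047715856349652475 peak pos -0.32699180359242014 0.001956022947388328 peak th 0.2846079311256181
[-12.2 -15.2 -11.8  -4.9   2.9   9.4  13.   12.6   8.2   0.  -10.7 -22.4
 -33.4 -42.1 -47.1 -47.7 -43.9 -36.3 -26.1 -14.8  -4.4   3.4   7.3   6.3]
N 26 max d 0.046797688088311765 peak pos -0.34939678577628763 -0.012025803062127492 peak th 0.2846079311256181
N 30 max d 0.04353909408313446 peak pos -0.3170749376715338 -0.0119958392436099 peak th 0.2846079311256181
[-12.  -15.4 -13.   -7.1  -0.2   6.    9.7  10.    6.7  -0.   -9.2 -19.5
 -29.4 -37.4 -42.4 -43.5 -40.7 -34.3 -25.3 -15.   -5.    3.4   8.8  10.8
   9.1   4.6  -1.6  -7.5 -11.   -9.5]
```

Emit:
carry_out(
  rows="0.8 -12 0 0;0.9 -15 0 0;0.8 -12 0 0;0.3 -5 0 0;-0.2 3 0 0;-0.6 9.5 0 0;-0.8 13 0 0;-0.8 12.5 0 0;-0.5 8 0 0;0 0 0 0",
)

```text
t: 12.22
eef_pos: [0.5935, 0.2003, 0.3098]
tool_rot: [0.001, -0.03, 1.0, 0.001]
contact_force: [-1.1, 0.4, 5.7]
gripper_width: 0.414
grasp_force: 62.0
```

Emit:
carry_out(
  rows="0.7 -10.5 0 0;1.4 -22.5 0 0;2.1 -33.5 0 0;2.6 -42 0 0;3 -47 0 0;3 -47.5 0 0;2.8 -44 0 0;2.3 -36 0 0;1.6 -26 0 0;0.9 -15 0 0",
)

```text
t: 13.48
eef_pos: [0.6144, -0.1267, 0.3098]
tool_rot: [0.002, -0.029, 1.0, -0.0]
contact_force: [0.2, 1.3, 7.2]
gripper_width: 0.411
grasp_force: 62.4
```

Emit:
carry_out(
  rows="0.3 -4.5 0 0;-0.2 3.5 0 0;-0.5 7.5 0 0;-0.4 6.5 0 0;0 0 0 0;0 0 0 0",
)

```text
t: 14.22
eef_pos: [0.6135, -0.1115, 0.3098]
tool_rot: [0.001, -0.029, 1.0, 0.0]
contact_force: [-0.3, 0.6, 7.9]
gripper_width: 0.414
grasp_force: 62.2
```

Run:
```python
from plan import *
import pickle
o=get_obs();p=o["eef_pos"];print(o["t"],p,o["contact_force"])
T=[];A=[];S=[];piv=pivot_from_tcp(p)
for i in range(16):
    T.append(get_obs()["t"]);c=read_camera("wrist");a,s=angle(c,piv);A.append(a);S.append(s)
print(np.round(A,3),S);t0=get_obs()["t"];x=fit(T,A,t0,3.142);print(t0,x,np.hypot(x[0],x[1]/3.142))
cv2.imwrite("pics/w4.png",c["img"])
for n in("side","top"):
    c=read_camera(n);cv2.imwrite(f"pics/{n}4.png",c["img"])
    for t in("cradle_mid","trolley_grip","pivot","board_high_end"):
        for d in place_of(n,t)[:2]: q=atz(c,d["centre"],Z[t]);print(n,t,d["centre"],round(d["confidence"],2),q.round(3),"s",round(q@YR,3))
print("tcp s",p@YR)
```

```text
14.225 [ 0.61345073 -0.11145805  0.30980826] [-0.25689202  0.56305459  7.94376392]
[-0.015 -0.019 -0.023 -0.022 -0.023 -0.024 -0.023 -0.025 -0.023 -0.023
 -0.019 -0.018 -0.012 -0.009 -0.004  0.003] [np.float64(429.0), np.float64(420.0), np.float64(425.0), np.float64(426.0), np.float64(428.0), np.float64(422.0), np.float64(429.0), np.float64(428.0), np.float64(420.0), np.float64(423.0), np.float64(426.0), np.float64(425.0), np.float64(428.0), np.float64(429.0), np.float64(426.0), np.float64(425.0)]
15.025 (np.float64(0.002656245623783387), np.float64(0.07771962442081728), 3.142) 0.024877929206781363
side cradle_mid [292.3, 271.4] 0.83 [ 0.673 -0.104  0.018] s -0.146
side trolley_grip [308.5, 222.0] 0.89 [ 0.617 -0.11   0.325] s -0.148
side pivot [290.8, 248.6] 0.76 [ 0.666 -0.107  0.2  ] s -0.149
side board_high_end [250.6, 174.6] 0.74 [ 0.692 -0.291  0.27 ] s -0.334
side board_high_end [291.5, 258.6] 0.64 [ 0.678 -0.063  0.27 ] s -0.105
top trolley_grip [342.9, 310.9] 0.15 [ 0.431 -0.143  0.325] s -0.169
tcp s -0.14986263566454275
```

View pics/side4.png

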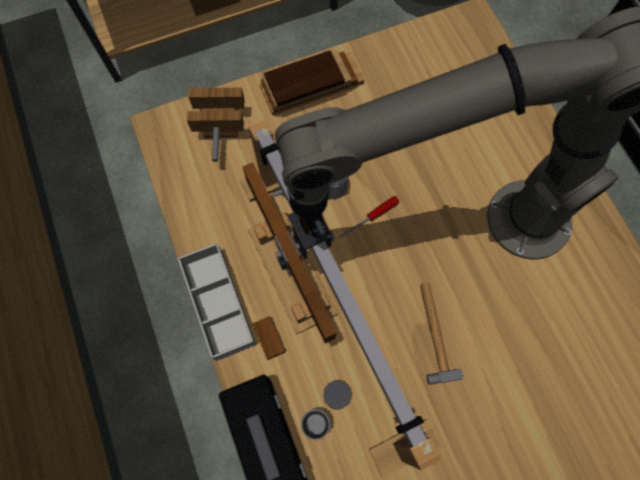

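Emit:
carry_out(
  rows="0 0 0 0;0 0 0 0;0 0 0 0;0 0 0 0;0 0 0 0;0 0 0 0;0 0 0 0;0 0 0 0;0 0 0 0;0 0 0 0",
)

```text
t: 16.77
eef_pos: [0.6134, -0.1115, 0.3098]
tool_rot: [0.001, -0.029, 1.0, 0.0]
contact_force: [0.1, 0.2, 7.8]
gripper_width: 0.41
grasp_force: 62.2
```

Emit:
carry_out(
  rows="0 0 0 0;0 0 0 0;0 0 0 0;0 0 0 0;0 0 0 0;0 0 0 0;0 0 0 0;0 0 0 0;0 0 0 0;0 0 0 0",
)

```text
t: 18.02
eef_pos: [0.6135, -0.1115, 0.3098]
tool_rot: [0.001, -0.029, 1.0, 0.0]
contact_force: [0.3, 0.4, 7.3]
gripper_width: 0.415
grasp_force: 62.2
```

Emit:
carry_out(
  rows="0 0 0 0;0 0 0 0;0 0 0 0;0 0 0 0;0 0 0 0;0 0 0 0;0 0 0 0;0 0 0 0;0 0 0 0;0 0 0 0",
)

```text
t: 19.27
eef_pos: [0.6135, -0.1115, 0.3098]
tool_rot: [0.001, -0.029, 1.0, 0.0]
contact_force: [-0.9, 0.8, 8.0]
gripper_width: 0.414
grasp_force: 62.2
```

Emit:
carry_out(
  rows="0 0 0 0;0 0 0 0;0 0 0 0;0 0 0 0;0 0 0 0;0 0 0 0;0 0 0 0;0 0 0 0;0 0 0 0;0 0 0 0",
)

```text
t: 20.52
eef_pos: [0.6135, -0.1115, 0.3098]
tool_rot: [0.001, -0.029, 1.0, 0.0]
contact_force: [-0.7, -0.1, 7.9]
gripper_width: 0.416
grasp_force: 62.2
```

Emit:
carry_out(
  rows="0 0 0 0;0 0 0 0;0 0 0 0;0 0 0 0;0 0 5 0;0 0 20 0;0 0 40 0;0 0 50 0;0 0 20 0;0 0 0 0",
  claw=75,
)

```text
t: 21.78
eef_pos: [0.6133, -0.1126, 0.4453]
tool_rot: [0.002, -0.029, 1.0, -0.0]
contact_force: [1.2, 0.3, -0.9]
gripper_width: 0.88
grasp_force: 0.0
```

Run:
```python
from plan import *
o=get_obs();p=o["eef_pos"];print(o["t"],p,o["contact_force"])
A=[]
for i in range(3):
    for n in("wrist",):
        c=read_camera(n)
        if i==0:
            for t in("trolley_grip","bolt_grip","cradle_mid"):
                for d in place_of(n,t)[:1]: q=atz(c,d["centre"],Z[t]);print(t,d["centre"],d["confidence"],q.round(3),"s",q@YR,"x'",q@XR);piv=pivot_from_tcp(q) if t[0]=="t" else piv
        A.append(angle(c,piv))
cv2.imwrite("pics/w5.png",c["img"]);print(A,get_obs()["t"])
```

```text
21.775 [ 0.6132766  -0.11261004  0.4452936 ] [ 1.23369745  0.26252419 -0.89773923]
trolley_grip [324.1, 232.3] 0.92 [ 0.613 -0.11   0.325] s -0.14875694336213002 x' 0.6048830448680523
bolt_grip [97.5, 19.1] 0.62 [ 0.487 -0.27   0.28 ] s -0.299665515633228 x' 0.4691449211164569
[(np.float64(0.01725832438238499), np.float64(487.0)), (np.float64(-0.0023454245671883462), np.float64(482.0)), (np.float64(-0.006266968325791416), np.float64(480.0))] 22.075
```

View pics/w5.png

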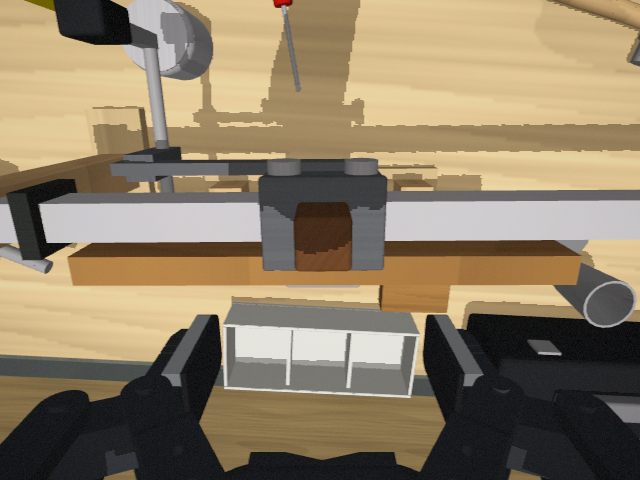

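```bash
python3 -c "
from station import *
print(hand_in())"
```

```text
the job is handed in; nothing more can be done
None
```

I drew the bolt fully out (50 mm), ran the trolley to within about 5 mm of the cradle's middle as I measured it, killed the swing to about 0.02 rad and held for over 6 s, then let go, backed clear and handed in at about 22 s; hand-in returned no verdict.

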